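# Make up the buffer kit and the column-change kit

## Task

Make up two kits in the grey trays. Buffer kit, in the tray with three compartments: the timer lying flat in the large compartment, the white bottle and the beaker standing upright, one in each small compartment. Column-change kit, in the tray with two long lanes: the shorter column in one lane and the wrench in the other, each laid flat, straight along the middle of its lane and wholly inside it. Leave the brown bottles and the longer column where they are and do not knock anything over.

Things in the scene. Friction and masses are not known exactly. Their poses are not given: they have to be found in the camera images.
- buffer_tray: grey moulded tray, fixed to the bench, 180 (its x) x 164 (its y) mm, with THREE compartments; origin at the centre of its underside, z up. Floor 4 mm thick, rim 14 mm high, ribs between the compartments 4 mm thick, tops 10 mm above the bench (6 mm above the floor). Large compartment: 92 (x) x 156 (y) mm, centre at x = -40 mm, y = 0. Two small square compartments, 76 x 76 mm, centres at x = +48 mm, y = +40 and -40 mm
- column_tray: grey moulded tray, fixed to the bench, 208 (its x) x 164 (its y) mm, with TWO equal long lanes running along its x; origin at the centre of its underside, z up. Floor 4 mm thick, rim 14 mm high, one middle rib 4 mm thick, its top 10 mm above the bench. Each lane is 200 x 76 mm, its midline at y = +40 or -40 mm, its middle at x = 0
- white_bottle: white reagent bottle with a short screw cap (no spout), the only such one on the bench: body 56 mm across up to the shoulder, 112 mm high in all, standing; cap about 33 mm across from 94 to 112 mm above its foot. Origin at the centre of its foot, z up through the cap. 0.2 kg
- beaker: clear beaker, 52 mm across, 70 mm high, open at the top, standing; walls upright and rigid, can be gripped across the whole 52 mm. Origin at the centre of its foot, z up. 0.06 kg
- timer: flat bench timer with a display and three buttons, 58 (its x) x 64 (its y) x 18 mm, the case itself 16 mm high, lying on its back. Origin at the centre of its underside, z up. 0.07 kg
- wrench: small steel open-ended wrench lying flat, 128 mm long along its y, heads 27 mm wide, 5 mm thick; shaft between the heads 8 mm wide and 4 mm thick. Origin under its middle, at its underside. 0.05 kg
- short_column_mid (a point): the shorter of two loose steel chromatography columns: a tube with hexagonal end fittings, lying along its y, 168 mm long, up to 19 mm wide and 17 mm high. Between the end fittings (which begin 54 mm from the middle) the tube is 10 mm thick; the end fittings rest on the ground. 0.14 kg. This point is the middle of the tube, on its axis, 9 mm above the ground it lies on; y along the column
- brown_bottle: bystander: brown reagent bottle, 62 mm across, 124 mm high, standing beside the white bottle and the beaker. To be left where it is. Origin at the centre of its foot
- long_column: bystander: the longer column, 268 mm long along its y, 19 mm wide, 17 mm high, lying near the front edge of the bench, in front of the trays. To be left where it is. Origin under its middle
Not all that is in view belongs to the job. Several things look just like the timer: the one meant starts nearest to the robot's base.

How it is judged:
At the end, for the whole second after the job is handed in: Timer flat in the large compartment; white bottle and beaker upright, one in each small compartment (17 mm of centre); column and wrench one in each lane, 15 mm of midline, 0.2 rad, 16 and 40 mm of lane middle lengthwise; all at rest; brown bottle and long column within 30 mm of their start (x of white_bottle in the frame of buffer_tray between 0.031 and 0.065 m and z of white_bottle in the frame of buffer_tray between 0 and 0.007 m and angle between each of white_bottle, beaker, timer's own z axis and vertical below 0.06 rad and x of beaker in the frame of buffer_tray between 0.031 and 0.065 m and z of beaker in the frame of buffer_tray between 0 and 0.007 m and ((y of white_bottle in the frame of buffer_tray between 0.023 and 0.057 m and y of beaker in the frame of buffer_tray between -0.057 and -0.023 m) or (y of white_bottle in the frame of buffer_tray between -0.057 and -0.023 m and y of beaker in the frame of buffer_tray between 0.023 and 0.057 m)) and x of timer in the frame of buffer_tray between -0.06 and -0.02 m and y of timer in the frame of buffer_tray between -0.052 and 0.052 m and z of timer in the frame of buffer_tray between 0 and 0.007 m and x of short_column_mid in the frame of column_tray between -0.016 and 0.016 m and z of short_column_mid in the frame of column_tray between 0.009 and 0.0165 m and angle between the y axis of each of short_column_mid, wrench and the x axis of column_tray, either way round below 0.2 rad and x of wrench in the frame of column_tray between -0.04 and 0.04 m and z of wrench in the frame of column_tray between 0 and 0.0075 m and ((y of short_column_mid in the frame of column_tray between 0.025 and 0.055 m and y of wrench in the frame of column_tray between -0.055 and -0.025 m) or (y of short_column_mid in the frame of column_tray between -0.055 and -0.025 m and y of wrench in the frame of column_tray between 0.025 and 0.055 m)) and linear speed of each of white_bottle, beaker, timer, wrench below 0.02 m/s and distance of each of brown_bottle, long_column from where it was at the start of the episode below 0.03 m); the robot touches nothing.
It fails at once if the brown bottle or the long column is moved more than 50 mm (distance of any of brown_bottle, long_column from where it was at the start of the episode above 0.05 m).
It fails at once if a bottle or the beaker is knocked over (angle between any of white_bottle, beaker, brown_bottle's own z axis and vertical above 0.7 rad).
It also fails if it takes over 134 s, if anything falls off the work surface, if the arm or the gripper's body presses on something with over 40 N, if the wrist force passes 120 N, or if a joint passes its speed limit or range.

## Robot

A 6-joint arm with a two-finger parallel gripper is mounted at the origin on a cart in front of the work surface, level with it; the furniture and walls round the work are solid. World frame = base frame: x ahead of the robot, y to its left, z up, the work surface at z = 0. Lengths are in m, angles in rad, forces in N, time in s.
With the tool pointing down it reaches from about 0.275 to 0.825 m from the base axis. Payload 5.2 kg.
Tool frame: the origin (TCP) lies midway between the tips of the shut fingers; the grasp point (between the pads) lies 19 mm behind it; z points along the fingers, y is the line along which they close (so a half turn about z gives the same grasp; the last joint's range is limited). The gripper opens to 93 mm and grips with 3 to 60 N. Pads are 15 mm wide; open, the fingers measure 128 mm over their backs; the gripper's body (75 mm by 188 mm) begins 65 mm behind the grasp point.
Start: joints at [-1.52, 0.259, 1.535, -0, 1.348, -0.203], TCP at [0.138, -0.532, 0.219] pointing down, gripper open.
Joint ranges: [-3.14, 3.14], [-0.91, 2.08], [0.19, 2.58], [-1.22, 4.36], [0.22, 2.71], [-3.12, 3.12]. Speed limits (rad/s): [2.57, 2.57, 3.14, 3.14, 3.14, 3.14].

## Interface

Orientations are given as a rotation vector (axis times angle).
In Python, from cell import ctrl gives the robot as it stands.
- The arm moves only by the shell command python3 -m crank 'ROWS'. ROWS is JSON, a list of rows, each a list of 3 entries, a list of its own where there are three numbers: the turn, a rotation vector about the tool's x, y, z in rad, then the shift along the tool's x, y, z in cm, then the finger opening in cm, from 0 to 9.3. In form: [[[wx, wy, wz], [x, y, z], grip], ...]. A call has 1 to 20 rows; each row shifts and turns the commanded pose from where the row before left it, along the tool's axes as they then stand; what a row does not reach is not made up. A row lasts 1/12 s, in which the tool goes at most 41.7 mm and 7.16 degrees, less where a joint would pass 70% of its speed; a pose out of reach is approached as far as the arm can. A call is refused whole if a number of a shift passes 4.17 or a number of a turn 0.125, either way. A call with a gripper value outside its range is refused whole. The fingers move at their own pace and stop on an object; the grip force is fixed at half the most. Time passes only in rows, so rows that do not move let the fingers close. It gives the time, the measured TCP pose, the force, the opening and the grip force at its end, in the units of the state.
- ctrl.state(): the state, without advancing time (a new reading comes with each control period).
- ctrl.get_image(name): name is "side" or "top" or "wrist"; returns the picture (480x640x3 uint8, blue, green, red); there is no depth.
- ctrl.camera_model(name): a dict with "camera_matrix" (3x3 intrinsics, pixels), "D" ([k1, k2, p1, p2, k3] as OpenCV has them; the pictures are not rectified), "T" (4x4, takes a point from camera to world coordinates); the wrist camera has in their place "hand_eye" (4x4, takes a point from camera to tool coordinates, whose origin is the TCP and whose axes are the flange's). Camera axes: x right, y down, z forward; pixel columns grow to the right and rows downward; lengths in m; the calibration is good to about 2 mm. A picture is of the moment at which its call begins: read the wrist's pose just before it. camera_model takes no time and is no camera call.
- ctrl.hand_in(): hands the job in; it is judged then, once.
The state is a dict: "clock": time; "joint_positions": joint angles; "joint_vel": joint speeds; "tau": joint torques, N m; "tool_pos": TCP position; "tool_rot": TCP orientation; "ft_force": force on the tool from outside, world axes, zero at the start; "torque": the same for the moment, N m; "opening": opening from 0.0 (shut) to 1.0 (fully open); "grasp_force": force on a finger pad.
Only numpy, scipy, OpenCV 4.12 (cv2) and the standard library are available. Lean on these libraries where they do the work, as an engineer would, in place of code of your own. Each camera call takes 0.05 s, during which the arm holds its last target. There are 200 camera calls.

## Working session

There is one attempt and no reset: what is moved stays moved. The work goes in short steps, Python scripts to look and compute and a shell command to move; the robot and the scene stay as the last step left them, time stands still between calls to the robot, and variables do not carry over. Pictures are saved under pics/ and viewed, at most 14 in all, crops included, and the job is handed in when it is done.

```bash
ls; mkdir -p pics; python3 - <<'E'
from cell import ctrl
import cv2,numpy as np
s=ctrl.state();print(s['clock'],s['tool_pos'],s['tool_rot'],s['opening'])
for n in ['top','side','wrist']:
    cv2.imwrite(f'pics/{n}0.png',ctrl.get_image(n)); m=ctrl.camera_model(n); print(n,{k:np.round(np.array(v),4).tolist() for k,v in m.items() if k in('camera_matrix','D','T','hand_eye')})
E
```

```text
pics
0.0 [ 0.13807214 -0.5318201   0.21782697] [-3.11455093e+00 -3.97361261e-01 -1.67507809e-04] 0.995087581483232
top {'camera_matrix': [[591.3095, 0.0, 318.6869], [0.0, 591.3095, 231.7913], [0.0, 0.0, 1.0]], 'D': [0.0128, 0.0, 0.0, 0.0, 0.0], 'T': [[-0.4252, -0.8609, 0.2794, 0.0017], [-0.9051, 0.4066, -0.1245, 0.1477], [-0.0064, -0.3058, -0.9521, 1.7059], [0.0, 0.0, 0.0, 1.0]]}
side {'camera_matrix': [[463.8026, 0.0, 324.1803], [0.0, 463.8026, 239.5069], [0.0, 0.0, 1.0]], 'D': [0.0094, 0.0, 0.0, 0.0, 0.0], 'T': [[0.9979, 0.0351, -0.0536, 0.5378], [0.0625, -0.7166, 0.6947, -0.9599], [-0.014, -0.6966, -0.7173, 0.9794], [0.0, 0.0, 0.0, 1.0]]}
wrist {'camera_matrix': [[341.1374, 0.0, 323.8293], [0.0, 341.1374, 243.6611], [0.0, 0.0, 1.0]], 'D': [-0.0428, 0.0, 0.0, 0.0, 0.0], 'hand_eye': [[-0.0001, -0.9659, -0.259, 0.0718], [1.0, -0.0002, 0.0002, -0.0007], [-0.0003, -0.259, 0.9659, -0.1651], [0.0, 0.0, 0.0, 1.0]]}
```

View pics/top0.png

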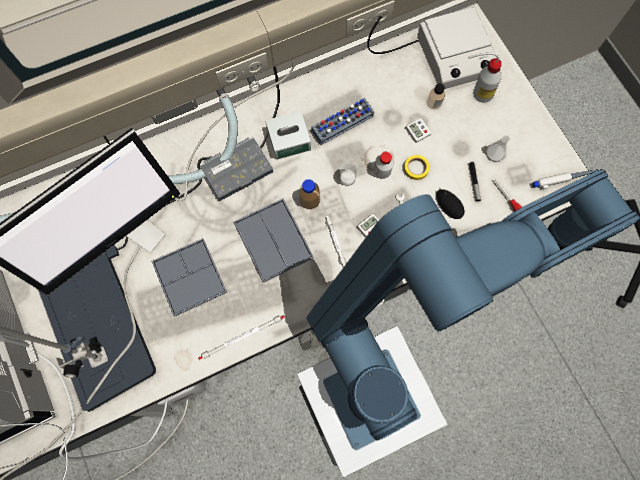

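View pics/side0.png

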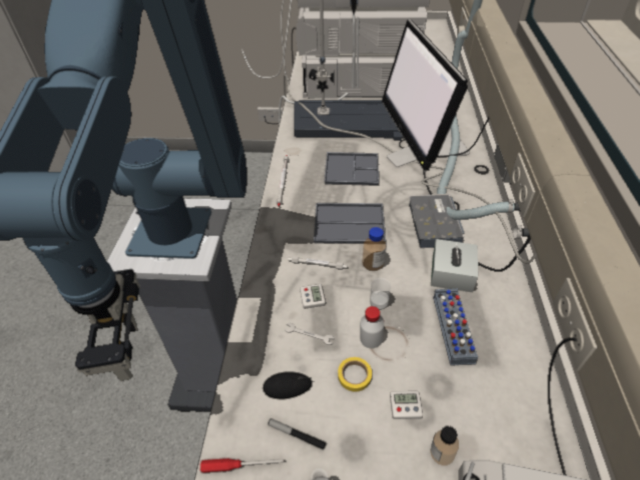

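Top picture: white bottle with red cap (383,162), beaker (346,176), brown bottle with blue cap (309,192), near timer (368,222), far timer (418,128), buffer tray (190,277), column tray (273,240), short column (335,240), wrench (400,200), long column (240,338). The side picture shows the same: timers (313,295) and (406,404), wrench (309,333), short column (319,264).

```bash
cat > h.py <<'E'
from cell import ctrl
import cv2,numpy as np
from scipy.spatial.transform import Rotation as R
def pose():
    s=ctrl.state();T=np.eye(4);T[:3,:3]=R.from_rotvec(s['tool_rot']).as_matrix();T[:3,3]=s['tool_pos'];return T
def camT(n,Tt=None):
    m=ctrl.camera_model(n)
    return (np.array(m['T']) if 'T' in m else (pose() if Tt is None else Tt)@np.array(m['hand_eye'])),np.array(m['camera_matrix']),np.array(m['D'])
def p2w(n,uv,z,Tt=None):
    T,K,D=camT(n,Tt);uv=np.array(uv,float).reshape(-1,1,2)
    q=cv2.undistortPoints(uv,K,D)[:,0];d=np.c_[q,np.ones(len(q))]@T[:3,:3].T
    return T[:3,3]+d*((z-T[2,3])/d[:,2])[:,None]
def w2p(n,X,Tt=None):
    T,K,D=camT(n,Tt);Ti=np.linalg.inv(T)
    return cv2.projectPoints(np.array(X,float).reshape(-1,3),cv2.Rodrigues(Ti[:3,:3])[0],Ti[:3,3],K,D)[0][:,0]
def snap(n,f,crop=None,scale=1):
    T=pose();im=ctrl.get_image(n)
    cv2.imwrite(f'pics/{f}_raw.png',im);np.save(f'pics/{f}.npy',T)
    if crop: x0,y0,x1,y1=crop;im=im[y0:y1,x0:x1]
    cv2.imwrite(f'pics/{f}.png',cv2.resize(im,None,fx=scale,fy=scale,interpolation=cv2.INTER_CUBIC))
E
python3 - <<'E'
from h import *
np.set_printoptions(precision=3,suppress=True)
for n,uv,z in [('side',[(313,295),(406,404),(309,333),(319,264)],.009),('side',[(376,233)],.124),('side',[(372,313)],.112),('side',[(380,293)],.07),('side',[(352,169),(350,222)],.014),
 ('top',[(368,222),(418,128),(335,240)],.009),('top',[(309,185)],.124),('top',[(385,156)],.112),('top',[(346,172)],.07),('top',[(190,277),(273,240)],.014)]:
  print(n,p2w(n,uv,z))
s=cv2.imread('pics/side0.png')[140:370,270:430]; t=cv2.imread('pics/top0.png')[120:370,140:440]
cv2.imwrite('pics/sc.png',cv2.resize(s,None,fx=2.6,fy=2.6,interpolation=cv2.INTER_CUBIC)); cv2.imwrite('pics/tc.png',cv2.resize(t,None,fx=2.4,fy=2.4,interpolation=cv2.INTER_CUBIC))
E
```

```text
side [[ 0.449 -0.223  0.009]
 [ 0.673 -0.506  0.009]
 [ 0.448 -0.339  0.009]
 [ 0.457 -0.115  0.009]]
side [[ 0.607 -0.101  0.124]]
side [[ 0.595 -0.345  0.112]]
side [[ 0.618 -0.255  0.07 ]]
side [[0.539 0.313 0.014]
 [0.539 0.052 0.014]]
top [[ 0.464 -0.222  0.009]
 [ 0.679 -0.508  0.009]
 [ 0.455 -0.107  0.009]]
top [[ 0.606 -0.094  0.124]]
top [[ 0.598 -0.337  0.112]]
top [[ 0.617 -0.221  0.07 ]]
top [[0.533 0.327 0.014]
 [0.533 0.061 0.014]]
```

View pics/sc.png

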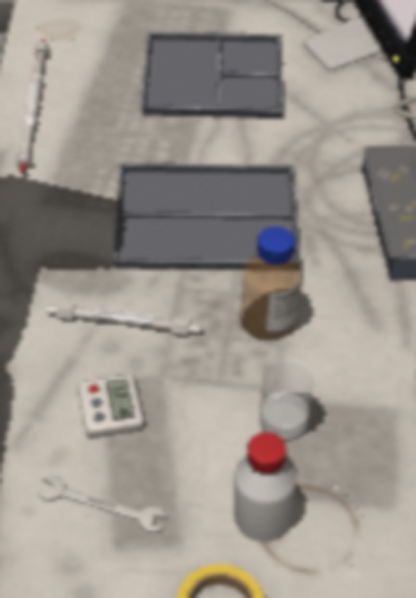

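View pics/tc.png

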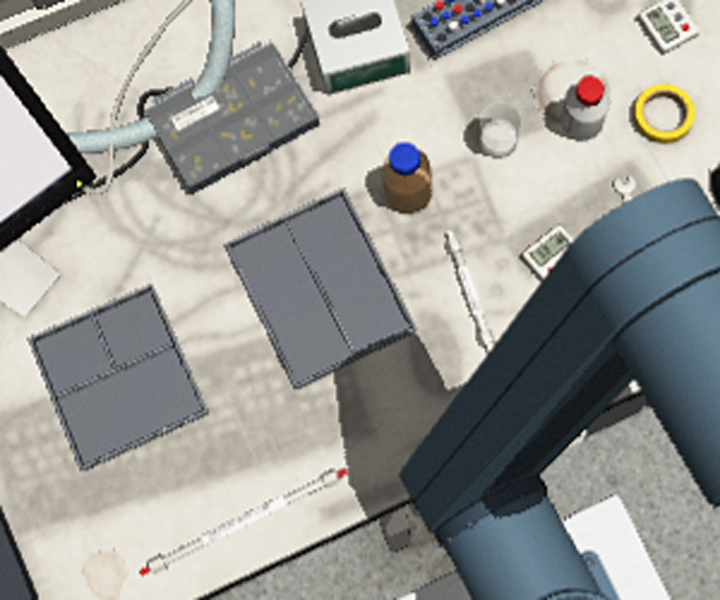

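```bash
python3 - <<'E'
from h import *
np.set_printoptions(precision=4,suppress=True)
S=lambda *p:np.array(p)/2.6+[270,140]
Tp=lambda *p:np.array(p)/2.4+[140,120]
def rect(n,uv):
  w=p2w(n,uv,.014)[:,:2]; d=[np.linalg.norm(w[i]-w[(i+1)%4]) for i in range(4)]
  a=(w[1]-w[0])+(w[2]-w[3]); print('tray' ,n,w.mean(0),np.array(d),'dir',np.degrees(np.arctan2(a[1],a[0])))
rect('side',S((150,34),(281,36),(284,115),(143,112)))
rect('top',Tp((83,468),(30,338),(152,286),(207,411)))
rect('side',S((121,166),(293,165),(296,266),(115,263)))
rect('top',Tp((296,386),(226,244),(343,191),(413,328)))
def seg(l,n,uv,z):
  w=p2w(n,uv,z)[:,:2];d=w[1]-w[0];print(l,n,w.mean(0),np.linalg.norm(d),np.degrees(np.arctan2(d[1],d[0])))
seg('col','side',S((50,312),(202,328)),.009)
seg('wr','side',S((43,486),(160,521)),.004)
w=p2w('side',S((80,381),(130,374),(143,425),(92,435)),.016);print('timer',w.mean(0));d=np.diff(w,axis=0);print(np.linalg.norm(d,axis=1),np.degrees(np.arctan2(d[:,1],d[:,0])))
print('beaker base',p2w('side',S((286,432)),0),p2w('top',Tp((501,146)),0))
print('brown base',p2w('side',S((268,320)),0))
print('white cap',p2w('side',S((267,442)),.112),p2w('top',Tp((590,86)),.112))
print('tops timer',p2w('top',Tp((549,250)),.016))
E
```

```text
tray side [0.5406 0.3186] [0.1777 0.1689 0.1777 0.168 ] dir 0.7947212167839595
tray top [0.5369 0.3286] [0.1789 0.161  0.1762 0.161 ] dir 0.4978601699106912
tray side [0.5365 0.0524] [0.2071 0.1687 0.2006 0.1626] dir 2.3422323734259787
tray top [0.5356 0.0599] [0.2057 0.1625 0.2022 0.1602] dir 1.549078680823478
col side [ 0.4545 -0.112 ] 0.16464969791943254 -5.056328113842559
wr side [ 0.4472 -0.3377] 0.11795789163226385 -15.925160107955556
timer [ 0.4488 -0.229   0.016 ]
[0.0514 0.0654 0.0511] [  13.0856  -74.7907 -163.437 ]
beaker base [[ 0.6233 -0.2434  0.    ]] [[ 0.6132 -0.2309  0.    ]]
brown base [[ 0.6071 -0.0965  0.    ]]
white cap [[ 0.5968 -0.3369  0.112 ]] [[ 0.5978 -0.3399  0.112 ]]
tops timer [[ 0.455  -0.2199  0.016 ]]
```

Candidates for the timer: side (313,295), 0.51 m from the base, and side (406,404), 0.84 m away. The nearer one at about (0.452, -0.225) fits. I'll confirm it in a close wrist look on the way.

```bash
python3 -m crank '[[[0,0,0.125],[0,0,-4],9.3],[[0,0,0.125],[0,0,-4],9.3],[[0,0,0],[2.9,-2.8,-0.2],9.3],[[0,0,0],[2.9,-2.8,-0.2],9.3],[[0,0,0],[2.9,-2.8,-0.2],9.3],[[0,0,0],[2.9,-2.8,-0.2],9.3],[[0,0,0],[2.9,-2.8,-0.2],9.3],[[0,0,0],[2.9,-2.8,-0.2],9.3],[[0,0,0],[2.9,-2.8,-0.2],9.3],[[0,0,0],[2.9,-2.8,-0.2],9.3],[[0,0,0],[2.9,-2.8,-0.2],9.3],[[0,0,0],[0,0,0],9.3],[[0,0,0],[0,0,0],9.3]]'
python3 -c "
from h import *
print(pose()); snap('wrist','w1')"
```

```text
clock: 1.23
tool_pos: [0.3993, -0.2776, 0.3166]
tool_rot: [-3.141, -0.014, 0.0]
ft_force: [0.7, -0.7, -0.5]
opening: 1.001
grasp_force: 0.0
[[ 9.99961112e-01  8.81788416e-03 -1.39234344e-04  3.99345607e-01]
 [ 8.81789497e-03 -9.99961119e-01  7.72217774e-05 -2.77569628e-01]
 [-1.38547998e-04 -7.84465283e-05 -9.99999987e-01  3.16583713e-01]
 [ 0.00000000e+00  0.00000000e+00  0.00000000e+00  1.00000000e+00]]
```

View pics/w1.png

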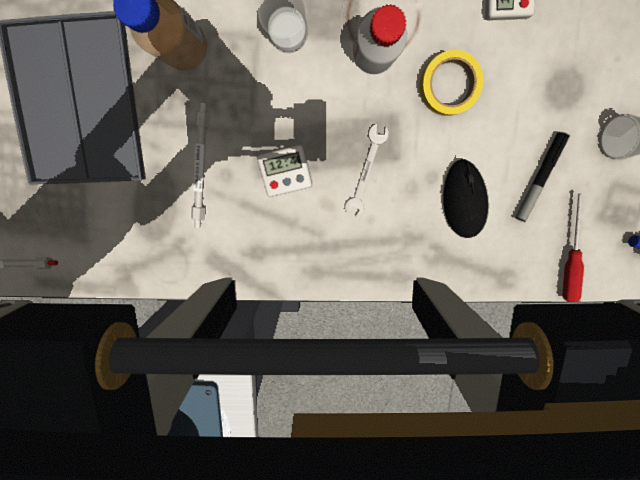

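The wrist picture confirms the near timer (display and three buttons) at (285,172); the other one is far off at the top edge (510,5). Wrench ends are (378,124) and (353,214), column ends (202,103) and (199,227), and column tray corners (2,18), (124,10), (144,180), (30,182).

```bash
python3 - <<'E'
from h import *
np.set_printoptions(precision=4,suppress=True)
T=np.load('pics/w1.npy')
def seg(l,uv,z):
  w=p2w('wrist',uv,z,T)[:,:2];d=w[1]-w[0];print(l,w.mean(0),np.linalg.norm(d),np.degrees(np.arctan2(d[1],d[0])))
seg('col',[(199,228),(202,103)],.009)
seg('wr',[(352,214),(379,123)],.004)
w=p2w('wrist',[(258,160),(301,147),(312,186),(269,197)],.012,T);print('timer',w.mean(0));d=np.diff(w,axis=0);print(np.linalg.norm(d,axis=1),np.degrees(np.arctan2(d[:,1],d[:,0])))
print('tray',p2w('wrist',[(2,18),(124,10),(144,180),(30,182)],.014,T), p2w('wrist',[(2,18),(124,10),(144,180),(30,182)],.014,T).mean(0))
print('rib',p2w('wrist',[(62,21),(87,180)],.01,T))
print('white cap',p2w('wrist',[(389,24)],.112,T),'beaker foot',p2w('wrist',[(288,34)],0,T))
E
```

```text
col [ 0.4494 -0.1079] 0.1683040418319818 -5.878687062237543
wr [ 0.4483 -0.3332] 0.12739456758400955 -14.775623309032714
timer [ 0.4439 -0.2239  0.012 ]
[0.0604 0.0535 0.0612] [ -73.4292 -164.097   104.6376]
tray [[ 0.6401  0.1358  0.014 ]
 [ 0.643  -0.0273  0.014 ]
 [ 0.4337 -0.0303  0.014 ]
 [ 0.4314  0.1352  0.014 ]] [0.537  0.0533 0.014 ]
rib [[0.6343 0.0577 0.01  ]
 [0.4335 0.0536 0.01  ]]
white cap [[ 0.5938 -0.3387  0.112 ]] beaker foot [[ 0.6179 -0.2294  0.    ]]
```

```bash
python3 -m crank '[[[0,0,0],[2.3,-2.6,2],9.3],[[0,0,0],[2.3,-2.65,2],9.3],[[0,0,-0.125],[0,0,4],9.3],[[0,0,-0.125],[0,0,4],9.3],[[0,0,-0.012],[0,0,4],9.3],[[0,0,0],[0,0,4],9.3],[[0,0,0],[0,0,4],9.3],[[0,0,0],[0,0,3.5],9.3],[[0,0,0],[0,0,2.5],9.3],[[0,0,0],[0,0,1.2],9.3],[[0,0,0],[0,0,0],9.3],[[0,0,0],[0,0,0],9.3]]'; python3 -c "
from h import *
print(pose().round(4)); snap('wrist','w2')"
```

```text
clock: 2.28
tool_pos: [0.4425, -0.228, 0.0037]
tool_rot: [-3.113, -0.412, 0.003]
ft_force: [0.3, -1.3, 0.3]
opening: 1.0
grasp_force: 0.0
[[ 0.9656  0.2601 -0.0019  0.4425]
 [ 0.2601 -0.9656  0.0012 -0.228 ]
 [-0.0016 -0.0016 -1.      0.0037]
 [ 0.      0.      0.      1.    ]]
```

View pics/w2.png

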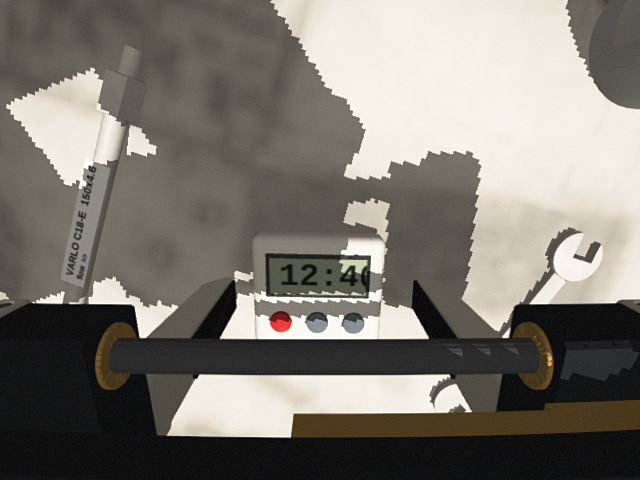

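The timer sits between the fingers (display at 317,275). Closing, lifting and carrying it over the large compartment.

```bash
python3 -m crank '[[[0,0,0],[0,0,0],0],[[0,0,0],[0,0,0],0],[[0,0,0],[0,0,0],0],[[0,0,0],[0,0,0],0],[[0,0,0],[0,0,0],0],[[0,0,0],[0,0,0],0],[[0,0,0],[0,0,-1],0],[[0,0,0],[0,0,-3],0],[[0,0,0.125],[0,0,-4],0],[[0,0,0.125],[0,0,-4],0],[[0,0,0.005],[0,0,-3],0]]' && python3 -m crank '[[[0,0,0],[0.4,-3.9,0],0],[[0,0,0],[0.4,-3.9,0],0],[[0,0,0],[0.4,-3.9,0],0],[[0,0,0],[0.4,-3.9,0],0],[[0,0,0],[0.4,-3.9,0],0],[[0,0,0],[0.4,-3.9,0],0],[[0,0,0],[0.4,-3.9,0],0],[[0,0,0],[0.4,-3.9,0],0],[[0,0,0],[0.4,-3.9,0],0],[[0,0,0],[0.4,-3.9,0],0],[[0,0,0],[0.4,-3.9,0],0],[[0,0,0],[0.4,-3.9,0],0],[[0,0,0],[0.4,-3.9,0],0],[[0,0,0],[0.4,-3.9,0],0],[[0,0,0],[0,0,0],0],[[0,0,0],[0,0,0],0]]'
python3 -c "
from h import *
print(pose().round(4)); snap('wrist','w3')"
```

```text
clock: 3.25
tool_pos: [0.4445, -0.227, 0.1584]
tool_rot: [3.14, 0.007, 0.004]
ft_force: [0.7, -0.8, -1.1]
opening: 0.685
grasp_force: 30.0
clock: 4.58
tool_pos: [0.4934, 0.3218, 0.1547]
tool_rot: [3.141, 0.023, -0.0]
ft_force: [-0.4, -0.8, -0.5]
opening: 0.682
grasp_force: 30.0
[[ 9.999e-01  1.480e-02 -1.000e-04  4.934e-01]
 [ 1.480e-02 -9.999e-01 -1.000e-04  3.218e-01]
 [-1.000e-04  1.000e-04 -1.000e+00  1.547e-01]
 [ 0.000e+00  0.000e+00  0.000e+00  1.000e+00]]
```

View pics/w3.png

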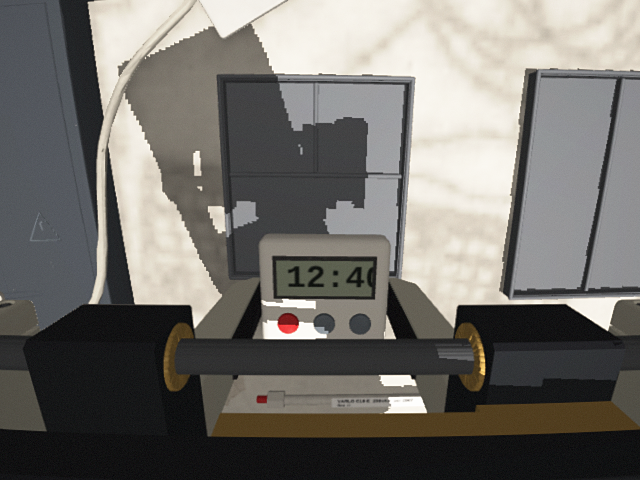

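Wrist picture: buffer tray outer corners (219,75), (414,78), (399,279), (230,277), cross rib at row 175 and short rib at column 317. The timer is held level and square.

```bash
python3 - <<'E'
from h import *
np.set_printoptions(precision=4,suppress=True)
T=np.load('pics/w3.npy')
w=p2w('wrist',[(219,75),(414,78),(399,279),(230,277)],.014,T);print(w,w.mean(0))
print('rib',p2w('wrist',[(317,82),(317,173),(226,174),(405,176)],.01,T))
print('timer',p2w('wrist',[(260,236),(389,237)],T[2,3]+.012,T))
E
```

```text
[[0.6267 0.4114 0.014 ]
 [0.6267 0.2494 0.014 ]
 [0.449  0.2498 0.014 ]
 [0.4487 0.4115 0.014 ]] [0.5378 0.3305 0.014 ]
rib [[0.6227 0.33   0.01  ]
 [0.5471 0.3293 0.01  ]
 [0.5453 0.4108 0.01  ]
 [0.5458 0.2504 0.01  ]]
timer [[0.5272 0.3525 0.1667]
 [0.5276 0.2927 0.1667]]
```

```bash
python3 -m crank '[[[0,0,0],[0,-0.8,4],0],[[0,0,0],[0,0,4],0],[[0,0,0],[0,0,3],0],[[0,0,0],[0,0,2],0],[[0,0,0],[0,0,1],0],[[0,0,0],[0,0,0.6],0],[[0,0,0],[0,0,0],0],[[0,0,0],[0,0,0],8.3],[[0,0,0],[0,0,0],8.3],[[0,0,0],[0,0,0],8.3],[[0,0,0],[0,0,0],8.3],[[0,0,0],[0,0,-2],8.3],[[0,0,0],[0,0,-4],8.3],[[0,0,0],[0,0,-4],8.3],[[0,0,0],[0,0,-4],8.3],[[0,0,0],[0,0,0],8.3]]' && python3 -c "
from h import *
print(pose().round(4)); snap('wrist','w4')"
```

```text
clock: 5.97
tool_pos: [0.4986, 0.33, 0.1579]
tool_rot: [-3.136, -0.018, -0.022]
ft_force: [0.7, 0.2, 0.6]
opening: 0.891
grasp_force: 0.0
[[ 0.9998  0.0112  0.0143  0.4986]
 [ 0.0111 -0.9999  0.006   0.33  ]
 [ 0.0144 -0.0058 -0.9999  0.1579]
 [ 0.      0.      0.      1.    ]]
```

```bash
python3 -m crank '[[[0,0,0],[-0.3,4.1,0],8],[[0,0,0],[-0.3,4.1,0],8],[[0,0,0],[-0.3,4.1,0],8],[[0,0,0],[-0.3,4.1,0],8],[[0,0,0],[-0.3,4.1,0],8],[[0,0,0],[-0.3,4.1,0],8],[[0,0,0],[-0.3,4.1,0],8],[[0,0,0],[-0.3,4.1,0],8],[[0,0,0],[-0.3,4.1,0],6],[[0,0,0],[-0.3,4.1,0],6],[[0,0,0],[-0.3,4.1,0],6],[[0,0,0],[-0.3,4.1,0],6],[[0,0,0],[-0.3,4.1,0],6],[[0,0,0],[-0.3,4.1,0],6],[[0,0,0],[-0.3,4.1,0],6],[[0,0,0],[-0.3,4.1,0],6],[[0,0,0.125],[0,0,2],6],[[0,0,0.125],[0,0,2],6],[[0,0,0.03],[0,0,0],6],[[0,0,0],[0,0,0],6]]' && python3 -c "
from h import *
print(pose().round(4)); snap('wrist','w5')"
```

```text
clock: 7.68
tool_pos: [0.4514, -0.3276, 0.1058]
tool_rot: [-3.109, 0.424, 0.007]
ft_force: [1.0, -0.7, 0.2]
opening: 0.646
grasp_force: 0.0
[[ 0.9635 -0.2678 -0.0037  0.4514]
 [-0.2678 -0.9635  0.004  -0.3276]
 [-0.0046 -0.0029 -1.      0.1058]
 [ 0.      0.      0.      1.    ]]
```

View pics/w5.png

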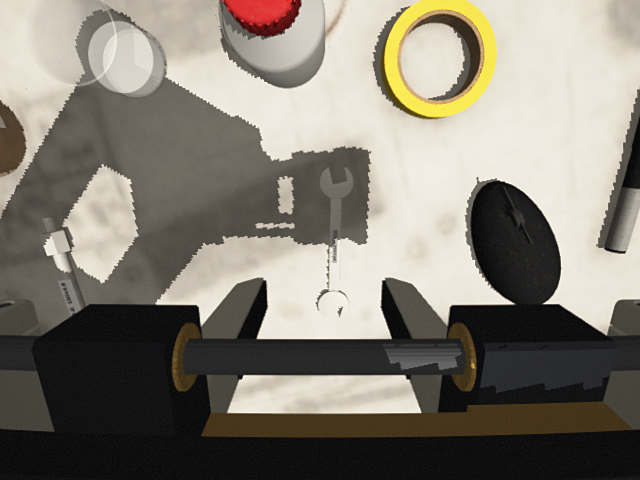

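Wrist picture: wrench heads at (337,182) and (332,303), with the shaft between the fingers. Beaker foot is at (125,60) and the white bottle at (273,45).

```bash
python3 - <<'E'
from h import *
np.set_printoptions(precision=4,suppress=True)
T=np.load('pics/w5.npy')
w=p2w('wrist',[(332,304),(337,182)],.003,T);d=w[1]-w[0];print(w,w.mean(0),np.linalg.norm(d),np.degrees(np.arctan2(d[1],d[0])))
print('in tool',(T[:3,:3].T@(w.mean(0)-T[:3,3]))*100)
print('beaker foot',p2w('wrist',[(120,60)],0,T),'cap',p2w('wrist',[(262,-2)],.112,T))
E
```

```text
[[ 0.3974 -0.3189  0.003 ]
 [ 0.4959 -0.3497  0.003 ]] [ 0.4466 -0.3343  0.003 ] 0.10319109114499082 -17.333319906661906
in tool [-0.2346  0.8032 10.2836]
beaker foot [[ 0.6254 -0.2191  0.    ]] cap [[ 0.5872 -0.3384  0.112 ]]
```

```bash
python3 -m crank '[[[0,0,0.03],[-0.2,0.75,2],6],[[0,0,0],[0,0,4],6],[[0,0,0],[0,0,2.5],6],[[0,0,0],[0,0,1.3],6],[[0,0,0],[0,0,0.6],6],[[0,0,0],[0,0,0],6],[[0,0,0],[0,0,0],0],[[0,0,0],[0,0,0],0],[[0,0,0],[0,0,0],0],[[0,0,0],[0,0,0],0],[[0,0,0],[0,0,0],0],[[0,0,0],[0,0,0],0],[[0,0,0],[0,0,0],0],[[0,0,0],[0,0,-1],0],[[0,0,0],[0,0,-2.5],0],[[0,0,-0.125],[0,0,-3.5],0],[[0,0,-0.125],[0,0,-3.5],0],[[0,0,-0.065],[0,0,-3],0]]' && python3 -m crank '[[[0,0,0],[0.7,-3.8,0],0],[[0,0,0],[0.7,-3.8,0],0],[[0,0,0],[0.7,-3.8,0],0],[[0,0,0],[0.7,-3.8,0],0],[[0,0,0],[0.7,-3.8,0],0],[[0,0,0],[0.7,-3.8,0],0],[[0,0,0],[0.7,-3.8,0],0],[[0,0,0],[0.7,-3.8,0],0],[[0,0,0],[0.7,-3.6,0],0],[[0,0,0],[0,0,0],0],[[0,0,0],[0,0,0],0]]'; python3 -c "
from h import *
print(pose().round(4)); snap('wrist','w6')"
```

```text
clock: 9.23
tool_pos: [0.4493, -0.3354, 0.1425]
tool_rot: [3.14, 0.035, 0.001]
ft_force: [0.6, -0.4, 0.5]
opening: 0.006
grasp_force: 0.0
clock: 10.15
tool_pos: [0.5068, 0.0074, 0.1403]
tool_rot: [3.141, 0.032, 0.001]
ft_force: [0.4, -0.1, -0.4]
opening: 0.007
grasp_force: 0.0
[[ 9.998e-01  2.030e-02  6.000e-04  5.068e-01]
 [ 2.030e-02 -9.998e-01 -3.000e-04  7.400e-03]
 [ 6.000e-04  3.000e-04 -1.000e+00  1.403e-01]
 [ 0.000e+00  0.000e+00  0.000e+00  1.000e+00]]
```

View pics/w6.png

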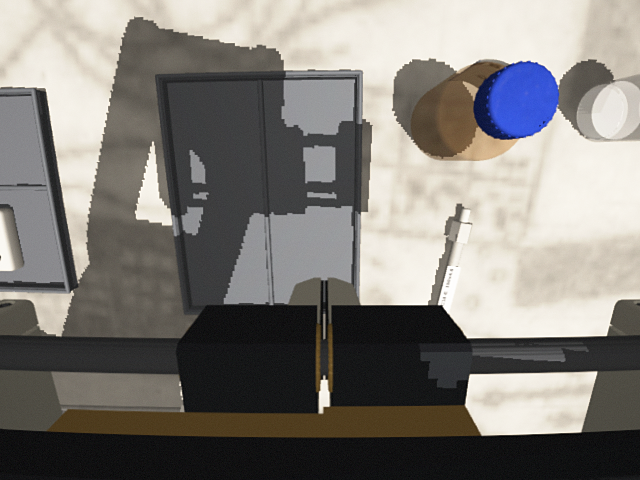

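The fingers shut on nothing (opening 0.006): the tool stopped about 7 mm up, so the wrench is still on the bench, and I'll check z before every close from here on. This picture shows the column tray corners (157,75), (361,71), (187,311) and rib (262,80)–(271,303). The column's far end (461,207) is close by, so I'll take the column now.

```bash
python3 - <<'E'
from h import *
np.set_printoptions(precision=4,suppress=True)
T=np.load('pics/w6.npy')
print(p2w('wrist',[(157,75),(361,71),(187,311)],.014,T));print('rib',p2w('wrist',[(262,80),(271,303)],.01,T))
w=p2w('wrist',[(463,206),(456,238)],.009,T);print('col far end',w)
a=np.radians(-5.9);print('pred end',np.array([.4495,-.108])+.084*np.array([np.cos(a),np.sin(a)]))
E
```

```text
[[ 0.6367  0.1435  0.014 ]
 [ 0.6416 -0.0185  0.014 ]
 [ 0.4321  0.1355  0.014 ]]
rib [[0.6342 0.0602 0.01  ]
 [0.4404 0.0565 0.01  ]]
col far end [[ 0.5358 -0.114   0.009 ]
 [ 0.5067 -0.1112  0.009 ]]
pred end [ 0.5331 -0.1166]
```

```bash
python3 -m crank '[[[0,0,0],[-1.46,2.84,0],6],[[0,0,0],[-1.46,2.84,0],6],[[0,0,0],[-1.46,2.84,0],6],[[0,0,0],[-1.46,2.84,0],6],[[0,0,0.123],[0,0,2],6],[[0,0,0],[0,0,3],6],[[0,0,0],[0,0,3],6],[[0,0,0],[0,0,2.5],6],[[0,0,0],[0,0,1.5],6],[[0,0,0],[0,0,0.7],6],[[0,0,0],[0,0,0],6],[[0,0,0],[0,0,0],6]]'; python3 -c "
from h import *
print(pose().round(4)); snap('wrist','w7')"
```

```text
clock: 11.2
tool_pos: [0.4502, -0.11, 0.0131]
tool_rot: [3.137, -0.171, 0.0]
ft_force: [0.0, 0.7, 0.3]
opening: 0.644
grasp_force: 0.0
[[ 9.941e-01 -1.085e-01  1.000e-04  4.502e-01]
 [-1.085e-01 -9.941e-01 -2.000e-04 -1.100e-01]
 [ 2.000e-04  2.000e-04 -1.000e+00  1.310e-02]
 [ 0.000e+00  0.000e+00  0.000e+00  1.000e+00]]
```

View pics/w7.png

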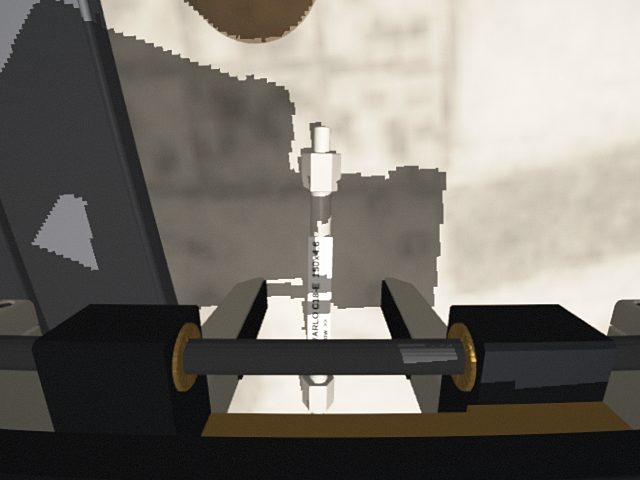

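The column runs straight along the tool's x, with fitting inner edges at (320,192) and (318,378).

```bash
python3 - <<'E'
from h import *
T=np.load('pics/w7.npy')
w=p2w('wrist',[(320,192),(318,378)],.009,T);print(w,((w-T[:3,3])@T[:3,:3]*100).round(2))
E
```

```text
[[ 0.50281071 -0.11324525  0.009     ]
 [ 0.39671507 -0.10016447  0.009     ]] [[ 5.26 -0.25  0.41]
 [-5.43 -0.4   0.41]]
```

Centre is within 1 mm along and 3 mm across. Down to z ≈ 0.003 and close.

```bash
python3 -m crank '[[[0,0,0],[-0.1,-0.3,0.5],6],[[0,0,0],[0,0,0.5],6],[[0,0,0],[0,0,0],0],[[0,0,0],[0,0,0],0],[[0,0,0],[0,0,0],0],[[0,0,0],[0,0,0],0],[[0,0,0],[0,0,0],0],[[0,0,0],[0,0,0],0],[[0,0,0],[0,0,0],0]]' && python3 -m crank '[[[0,0,0],[0,0,-1],0],[[0,0,0],[0,0,-3],0],[[0,0,-0.125],[0,0,-4],0],[[0,0,-0.008],[0,0,-4],0],[[0,0,0],[0,0,0],0]]'
```

```text
clock: 12.0
tool_pos: [0.4495, -0.1058, 0.0027]
tool_rot: [3.137, -0.168, 0.0]
ft_force: [-0.2, 0.7, -0.8]
opening: 0.193
grasp_force: 0.0
clock: 12.42
tool_pos: [0.4538, -0.1078, 0.1296]
tool_rot: [3.135, 0.042, 0.018]
ft_force: [1.7, 0.8, 0.2]
opening: 0.01
grasp_force: 0.0
```

The fingers had not finished closing (0.19 after 7 rows), so I lifted too early, and the wrench probably missed for the same reason. They need about 1 row per 6 mm. Looking at the column again.

```bash
python3 -m crank '[[[0,0,0],[0,0,0],4],[[0,0,0],[0,0,0],4],[[0,0,0],[0,0,0],4],[[0,0,0],[0,0,0],4],[[0,0,0],[0,0,0],4],[[0,0,0],[0,0,0],4],[[0,0,0],[0,0,0],4]]';python3 -c "
from h import *
print(pose().round(4)); snap('wrist','w8')"
```

```text
clock: 13.0
tool_pos: [0.4492, -0.1057, 0.122]
tool_rot: [-3.141, -0.04, 0.002]
ft_force: [0.7, 0.3, -0.4]
opening: 0.42
grasp_force: 0.0
[[ 9.997e-01  2.570e-02 -1.300e-03  4.492e-01]
 [ 2.570e-02 -9.997e-01  7.000e-04 -1.057e-01]
 [-1.300e-03 -7.000e-04 -1.000e+00  1.220e-01]
 [ 0.000e+00  0.000e+00  0.000e+00  1.000e+00]]
```

View pics/w8.png

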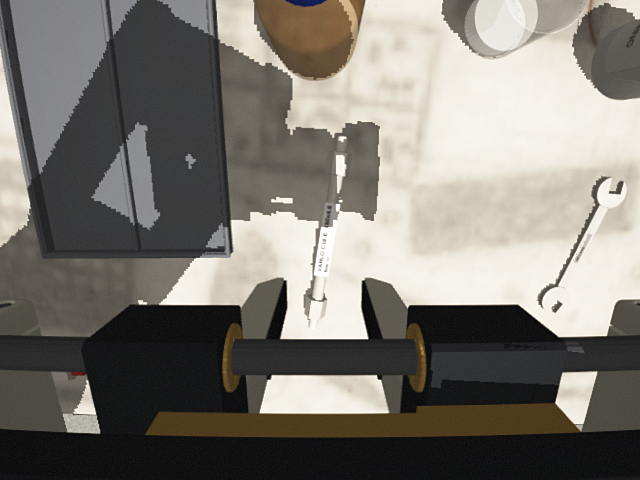

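Undisturbed: column ends (342,136) and (314,327), wrench heads (609,192) and (551,298).

```bash
python3 - <<'E'
from h import *
np.set_printoptions(precision=4,suppress=True)
T=np.load('pics/w8.npy')
for uv,z in ([(314,327),(342,136)],.009),([(551,298),(609,192)],.003):
  w=p2w('wrist',uv,z,T);d=w[1]-w[0];print(w.mean(0),np.linalg.norm(d),np.degrees(np.arctan2(d[1],d[0])),((w.mean(0)-T[:3,3])@T[:3,:3]*100))
print(p2w('wrist',[(45,256),(231,254)],.014,T), 'brown base',p2w('wrist',[(315,45)],0,T))
E
```

```text
[ 0.4506 -0.1076  0.009 ] 0.16693119565805328 -6.490604271315824 [ 0.1501  0.2031 11.3001]
[ 0.4472 -0.3316  0.003 ] 0.10358169633802639 -18.12157992914292 [-0.7567 22.593  11.8858]
[[ 0.4302  0.1356  0.014 ]
 [ 0.4364 -0.0274  0.014 ]] brown base [[ 0.6004 -0.0944  0.    ]]
```

```bash
python3 -m crank '[[[0,0,0.07],[0.1,0.2,3],3],[[0,0,0.068],[0,0,3],3],[[0,0,0],[0,0,3],3],[[0,0,0],[0,0,1.7],3],[[0,0,0],[0,0,0.8],3],[[0,0,0],[0,0,0.4],3],[[0,0,0],[0,0,0],3],[[0,0,0],[0,0,0],0],[[0,0,0],[0,0,0],0],[[0,0,0],[0,0,0],0],[[0,0,0],[0,0,0],0],[[0,0,0],[0,0,0],0],[[0,0,0],[0,0,0],0]]'
```

```text
clock: 14.13
tool_pos: [0.4513, -0.108, 0.0046]
tool_rot: [3.136, -0.176, 0.003]
ft_force: [-0.5, 0.7, 6.9]
opening: 0.099
grasp_force: 30.0
```

```bash
python3 -m crank '[[[0,0,0],[0,0,-1],0],[[0,0,0],[0,0,-3],0],[[0,0,0],[0,0,-4],0],[[0,0,-0.07],[0,0,-4],0],[[0,0,-0.068],[0,0,-4],0],[[0,0,0],[1.5,-3.38,0],0],[[0,0,0],[1.5,-3.38,0],0],[[0,0,0],[1.5,-3.38,0],0],[[0,0,0],[1.5,-3.38,0],0],[[0,0,0],[1.5,-3.38,0],0],[[0,0,0],[1.5,-3.38,0],0],[[0,0,0],[0,0,3],0],[[0,0,0],[0,0,3],0],[[0,0,0],[0,0,2],0],[[0,0,0],[0,0,0],0],[[0,0,0],[0,0,0],0]]'
python3 - <<'E'
from h import *
print(pose().round(4)); snap('wrist','w9')
E
```

```text
clock: 15.47
tool_pos: [0.5341, 0.0974, 0.0828]
tool_rot: [-3.141, -0.041, 0.005]
ft_force: [-0.4, -0.2, 0.1]
opening: 0.102
grasp_force: 30.0
[[ 9.997e-01  2.600e-02 -3.300e-03  5.341e-01]
 [ 2.600e-02 -9.997e-01  0.000e+00  9.740e-02]
 [-3.300e-03 -1.000e-04 -1.000e+00  8.280e-02]
 [ 0.000e+00  0.000e+00  0.000e+00  1.000e+00]]
```

View pics/w9.png

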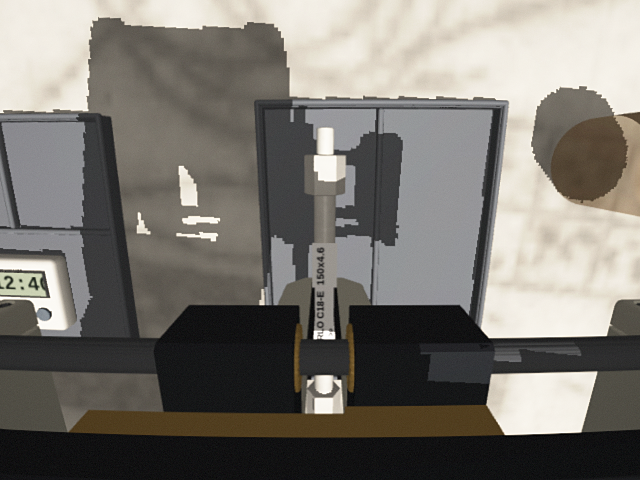

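The column is held straight over the +y lane. Tray far corners are at (256,102) and (508,101), rib at (378,108)–(372,300).

```bash
python3 - <<'E'
from h import *
np.set_printoptions(precision=4,suppress=True)
T=np.load('pics/w9.npy')
w=p2w('wrist',[(256,102),(508,101)],.014,T);print(w,w.mean(0));print('rib',p2w('wrist',[(378,108),(372,300)],.01,T))
print('lane floor edges',p2w('wrist',[(267,112)],.004,T))
print('col',p2w('wrist',[(324,128),(324,192),(322,385)],T[2,3]+.0045,T))
E
```

```text
[[ 0.636   0.1443  0.014 ]
 [ 0.6419 -0.0189  0.014 ]] [0.639  0.0627 0.014 ]
rib [[0.6348 0.065  0.01  ]
 [0.4984 0.0606 0.01  ]]
lane floor edges [[0.6311 0.1389 0.004 ]]
col [[0.6164 0.1    0.0873]
 [0.5878 0.0993 0.0873]
 [0.4816 0.0976 0.0873]]
```

```bash
python3 -m crank '[[[0,0,0],[0,-0.2,3],0],[[0,0,0],[0,0,2],0],[[0,0,0],[0,0,1.4],0],[[0,0,0],[0,0,0.7],0],[[0,0,0],[0,0,0.3],0],[[0,0,0],[0,0,0],0],[[0,0,0],[0,0,0],0]]'
```

```text
clock: 16.1
tool_pos: [0.5365, 0.0991, 0.011]
tool_rot: [3.141, 0.04, 0.004]
ft_force: [0.1, -0.9, -1.5]
opening: 0.102
grasp_force: 30.0
```

```bash
python3 -m crank '[[[0,0,0],[0,0,0.3],0],[[0,0,0],[0,0,0],2.8],[[0,0,0],[0,0,0],2.8],[[0,0,0],[0,0,0],2.8],[[0,0,0],[0,0,0],2.8],[[0,0,0],[0,0,0],2.8],[[0,0,0],[0,0,-2],2.8],[[0,0,0],[0,0,-4],2.8],[[0,0,0],[0,0,-4],3],[[0,0,0],[0,0,-4],3]]' && python3 -m crank '[[[0,0,0],[-0.92,3.9,0],3],[[0,0,0],[-0.92,3.9,0],3],[[0,0,0],[-0.92,3.9,0],3],[[0,0,0],[-0.92,3.9,0],3],[[0,0,0],[-0.92,3.9,0],3],[[0,0,0],[-0.92,3.9,0],3],[[0,0,0],[-0.92,3.9,0],3],[[0,0,0],[-0.92,3.9,0],3],[[0,0,0],[-0.92,3.9,0],3],[[0,0,0],[-0.92,3.9,0],3],[[0,0,0],[-0.92,3.9,0],3],[[0,0,0.125],[0,0,3],3],[[0,0,0.125],[0,0,3],3],[[0,0,0.085],[0,0,1],3],[[0,0,0],[0,0,0],3],[[0,0,0],[0,0,0],3]]'
python3 - <<'E'
from h import *
T=pose();print(T.round(4)); snap('wrist','w10')
print(w2p('wrist',[[.4472,-.3325,.003],[.4472+.052,-.3325-.017,.003]],T), ((np.array([.447,-.333,.003])-T[:3,3])@T[:3,:3]*100).round(2))
E
```

```text
clock: 16.93
tool_pos: [0.5345, 0.0993, 0.1478]
tool_rot: [-3.141, -0.041, 0.003]
ft_force: [0.7, 0.2, 0.3]
opening: 0.319
grasp_force: 0.0
clock: 18.27
tool_pos: [0.4448, -0.332, 0.0762]
tool_rot: [-3.104, 0.48, 0.002]
ft_force: [0.2, 0.6, 0.2]
opening: 0.321
grasp_force: 0.0
[[ 9.534e-01 -3.019e-01 -1.000e-03  4.448e-01]
 [-3.019e-01 -9.534e-01  1.200e-03 -3.320e-01]
 [-1.300e-03 -8.000e-04 -1.000e+00  7.620e-02]
 [ 0.000e+00  0.000e+00  0.000e+00  1.000e+00]]
[[324.38426645 250.29316566]
 [325.15117436 173.76961776]] [0.25 0.04 7.32]
```

View pics/w10.png

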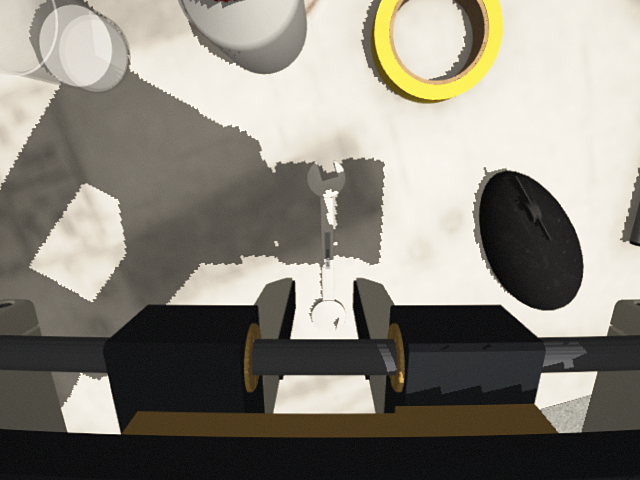

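The wrench is in line between the fingers: heads (326,178) and (328,315). Descend and check z before closing.

```bash
python3 -m crank '[[[0,0,0],[0.2,0.1,2.5],3],[[0,0,0],[0,0,2.5],3],[[0,0,0],[0,0,1.5],3],[[0,0,0],[0,0,0.6],3],[[0,0,0],[0,0,0.35],3],[[0,0,0],[0,0,0],3],[[0,0,0],[0,0,0],3]]'
python3 - <<'E'
from h import *
np.set_printoptions(precision=4,suppress=True)
for f,uv in ('w10',(90,50)),('w8',(506,26)),('w6',(611,112)),('w5',(124,60)),('w1',(288,32)):
  T=np.load(f'pics/{f}.npy');print(f,p2w('wrist',[uv],.002,T))
E
```

```text
clock: 18.9
tool_pos: [0.4476, -0.3345, 0.0035]
tool_rot: [3.103, -0.482, 0.003]
ft_force: [0.8, 0.0, 0.5]
opening: 0.324
grasp_force: 0.0
w10 [[ 0.6223 -0.2278  0.002 ]]
w8 [[ 0.6185 -0.2389  0.002 ]]
w6 [[ 0.6199 -0.2385  0.002 ]]
w5 [[ 0.6237 -0.2229  0.002 ]]
w1 [[ 0.6194 -0.2296  0.002 ]]
```

```bash
python3 -m crank '[[[0,0,0],[0,0,0.2],3],[[0,0,0],[0,0,0],0],[[0,0,0],[0,0,0],0],[[0,0,0],[0,0,0],0],[[0,0,0],[0,0,0],0],[[0,0,0],[0,0,0],0],[[0,0,0],[0,0,0],0],[[0,0,0],[0,0,0],0]]'
```

```text
clock: 19.57
tool_pos: [0.4468, -0.3339, 0.0004]
tool_rot: [3.104, -0.484, 0.001]
ft_force: [0.3, -0.2, 4.2]
opening: 0.09
grasp_force: 30.0
```

```bash
python3 -m crank '[[[0,0,0],[0,0,-1],0],[[0,0,0],[0,0,-3],0],[[0,0,-0.115],[0,0,-4],0],[[0,0,-0.115],[0,0,-4],0],[[0,0,-0.108],[0,0,-3],0],[[0,0,0],[0.89,-3.9,0],0],[[0,0,0],[0.89,-3.9,0],0],[[0,0,0],[0.89,-3.9,0],0],[[0,0,0],[0.89,-3.9,0],0],[[0,0,0],[0.89,-3.9,0],0],[[0,0,0],[0.89,-3.9,0],0],[[0,0,0],[0.89,-3.9,0],0],[[0,0,0],[0.89,-3.9,0],0],[[0,0,0],[0.89,-3.9,0],0],[[0,0,0],[0,0,3],0],[[0,0,0],[0,0,3],0],[[0,0,0],[0,0,2],0],[[0,0,0],[0,0,0],0],[[0,0,0],[0,0,0],0]]'
```

```text
clock: 21.15
tool_pos: [0.5158, 0.0197, 0.0698]
tool_rot: [-3.141, -0.046, 0.004]
ft_force: [0.1, 0.8, -0.4]
opening: 0.085
grasp_force: 30.0
```

```bash
python3 -m crank '[[[0,0,0],[0,0,2.5],0],[[0,0,0],[0,0,2],0],[[0,0,0],[0,0,1.2],0],[[0,0,0],[0,0,0.5],0],[[0,0,0],[0,0,0.2],0],[[0,0,0],[0,0,0],0],[[0,0,0],[0,0,0],0]]'
```

```text
clock: 21.73
tool_pos: [0.5179, 0.0191, 0.0075]
tool_rot: [3.141, 0.045, 0.004]
ft_force: [-0.1, 0.8, -0.6]
opening: 0.087
grasp_force: 30.0
```

```bash
python3 -m crank '[[[0,0,0],[0,0,0.3],0],[[0,0,0],[0,0,0],2.6],[[0,0,0],[0,0,0],2.6],[[0,0,0],[0,0,0],2.6],[[0,0,0],[0,0,0],2.6],[[0,0,0],[0,0,0],2.6],[[0,0,0],[0,0,-2],2.6],[[0,0,0],[0,0,-4],2.6],[[0,0,0],[0,0,-4],9.3],[[0,0,0],[0,0,-4],9.3],[[0,0,0],[0,0,-4],9.3],[[0,0,0],[0,0,-4],9.3],[[0,0,0],[0,0,-3],9.3]]' && python3 -m crank '[[[0,0,0],[1.35,3.67,0],9.3],[[0,0,0],[1.35,3.67,0],9.3],[[0,0,0],[1.35,3.67,0],9.3],[[0,0,0],[1.35,3.67,0],9.3],[[0,0,0],[1.35,3.67,0],9.3],[[0,0,0],[1.35,3.67,0],9.3],[[0,0,0],[1.35,3.67,0],9.3],[[0,0,-0.125],[0,0,0],9.3],[[0,0,-0.125],[0,0,0],9.3],[[0,0,-0.125],[0,0,0],9.3],[[0,0,-0.125],[0,0,0],9.3],[[0,0,-0.125],[0,0,0],9.3],[[0,0,-0.125],[0,0,0],9.3],[[0,0,-0.125],[0,0,0],9.3],[[0,0,-0.125],[0,0,0],9.3],[[0,0,-0.125],[0,0,0],9.3],[[0,0,-0.125],[0,0,0],9.3],[[0,0,-0.125],[0,0,0],9.3],[[0,0,-0.125],[0,0,0],9.3],[[0,0,-0.04],[0,0,0],9.3]]'
python3 - <<'E'
from h import *
np.set_printoptions(precision=4,suppress=True)
T=pose();print(T); snap('wrist','w11'); t=ctrl.get_image('top');cv2.imwrite('pics/t11.png',t); sd=ctrl.get_image('side')
for X in [[.62,-.234,0],[.62,-.234,.07],[.594,-.338,.0],[.594,-.338,.112]]: print(w2p('wrist',[X],T),w2p('top',[X]),w2p('side',[X]))
w=cv2.imread('pics/w11_raw.png')
A=cv2.resize(w,(480,360)); 
tr=cv2.resize(t[190:330,140:330],None,fx=1.65,fy=1.65,interpolation=cv2.INTER_CUBIC)
s1=cv2.resize(sd[140:260,300:420],(240,240),interpolation=cv2.INTER_CUBIC)
s2=cv2.resize(sd[260:360,340:440],(300,300),interpolation=cv2.INTER_CUBIC)
C=np.zeros((600,800,3),np.uint8);C[:360,:480]=A;C[:tr.shape[0],483:483+tr.shape[1]][:, :317]=tr[:,:317];C[360:600,:240]=s1;C[300:600,490:790]=s2
cv2.imwrite('pics/comp.png',C)
E
```

```text
clock: 22.82
tool_pos: [0.517, 0.0195, 0.257]
tool_rot: [3.141, 0.046, 0.006]
ft_force: [0.9, -0.3, -0.1]
opening: 0.592
grasp_force: 0.0
clock: 24.48
tool_pos: [0.6183, -0.2344, 0.253]
tool_rot: [-2.216, -2.226, 0.0]
ft_force: [-0.7, 0.1, 1.1]
opening: 1.003
grasp_force: 0.0
[[-0.0046  1.     -0.0006  0.6183]
 [ 1.      0.0046  0.0005 -0.2344]
 [ 0.0005 -0.0006 -1.      0.253 ]
 [ 0.      0.      0.      1.    ]]
[[325.2473 212.2724]] [[348.6794 178.6229]] [[378.6435 303.1516]]
[[325.5419 223.7415]] [[349.6557 169.5057]] [[380.6173 286.2862]]
[[305.093 290.245]] [[382.2182 172.4158]] [[368.7596 337.3387]]
[[299.2522 333.82  ]] [[385.8664 157.1574]] [[371.4638 310.3604]]
```

View pics/comp.png

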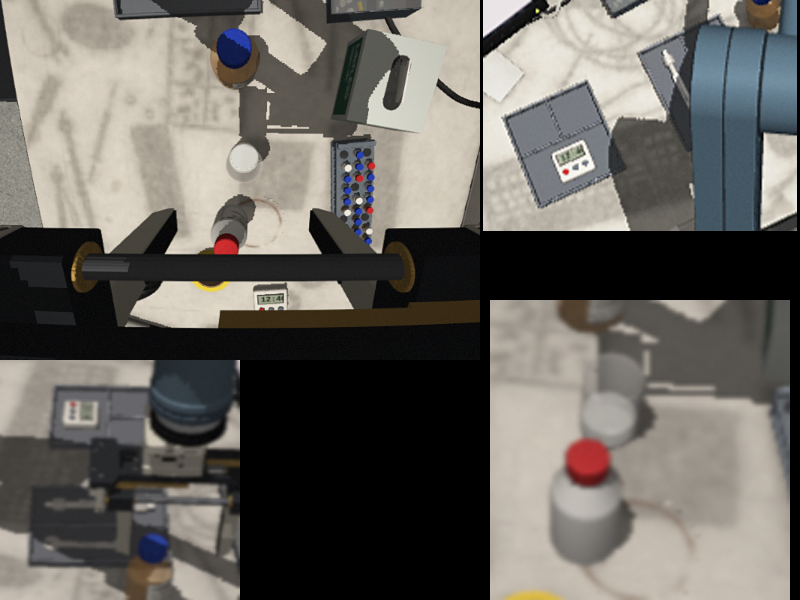

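In the composite: the timer lies in the large compartment, the column and wrench lie in their lanes, and the beaker (wrist full-scale (325,213)) and bottle cap match their predicted pixels within 2 px. So the beaker is at (0.620, -0.234) and the bottle at (0.595, -0.339). Descending on the beaker.

```bash
python3 -m crank '[[[0,0,0],[0,0.15,4],9.3],[[0,0,0],[0,0,4],9.3],[[0,0,0],[0,0,4],9.3],[[0,0,0],[0,0,3.5],9.3],[[0,0,0],[0,0,2.8],9.3],[[0,0,0],[0,0,2],9.3],[[0,0,0],[0,0,1.2],9.3],[[0,0,0],[0,0,0.3],9.3],[[0,0,0],[0,0,0],9.3]]' && python3 -m crank '[[[0,0,0],[0,0,0],0],[[0,0,0],[0,0,0],0],[[0,0,0],[0,0,0],0],[[0,0,0],[0,0,0],0],[[0,0,0],[0,0,0],0],[[0,0,0],[0,0,0],0],[[0,0,0],[0,0,0],0],[[0,0,0],[0,0,0],0],[[0,0,0],[0,0,0],0],[[0,0,0],[0,0,0],0]]'
```

```text
clock: 25.38
tool_pos: [0.6199, -0.2345, 0.0347]
tool_rot: [-2.224, -2.218, 0.0]
ft_force: [-0.6, 0.6, 0.2]
opening: 1.001
grasp_force: 0.0
clock: 26.22
tool_pos: [0.62, -0.2347, 0.0354]
tool_rot: [2.224, 2.219, -0.0]
ft_force: [-1.3, 0.4, 2.9]
opening: 0.55
grasp_force: 30.0
```

```bash
python3 -m crank '[[[0,0,0],[0,0,-1],0],[[0,0,0],[0,0,-3],0],[[0,0,0],[0,0,-4],0],[[0,0,0],[0,0,-4],0],[[0,0,0],[0,0,-4],0],[[0,0,0],[0,0,-2],0]]' && python3 -m crank '[[[0,0,0],[2,-0.1,0],0],[[0,0,0],[4,-0.23,0],0],[[0,0,0],[4,-0.23,0],0],[[0,0,0],[4,-0.23,0],0],[[0,0,0],[4,-0.23,0],0],[[0,0,0],[4,-0.23,0],0],[[0,0,0],[4,-0.23,0],0],[[0,0,0],[4,-0.23,0],0],[[0,0,0],[4,-0.23,0],0],[[0,0,0],[4,-0.23,0],0],[[0,0,0],[4,-0.23,0],0],[[0,0,0],[4,-0.23,0],0],[[0,0,0],[4,-0.23,0],0],[[0,0,0],[4,-0.23,0],0],[[0,0,0],[4,-0.23,0],0],[[0,0,0],[2.4,-0.1,0],0],[[0,0,0],[0,0,0],0],[[0,0,0],[0,0,0],0]]'
```

```text
clock: 26.72
tool_pos: [0.6217, -0.2354, 0.2218]
tool_rot: [2.218, 2.214, 0.003]
ft_force: [1.4, -0.7, -0.6]
opening: 0.55
grasp_force: 30.0
clock: 28.22
tool_pos: [0.5863, 0.3709, 0.215]
tool_rot: [2.22, 2.223, -0.001]
ft_force: [-0.2, -1.4, -0.4]
opening: 0.549
grasp_force: 30.0
```

```bash
python3 -m crank '[[[0,0,0],[0,0,3],0],[[0,0,0],[0,0,4],0],[[0,0,0],[0,0,4],0],[[0,0,0],[0,0,3],0],[[0,0,0],[0,0,2],0],[[0,0,0],[0,0,1],0],[[0,0,0],[0,0,0.2],0],[[0,0,0],[0,0,0],0],[[0,0,0],[0,0,0],0]]'
```

```text
clock: 28.97
tool_pos: [0.5886, 0.3693, 0.0452]
tool_rot: [2.224, 2.217, 0.005]
ft_force: [-0.2, -0.1, -0.5]
opening: 0.549
grasp_force: 30.0
```

```bash
python3 -m crank '[[[0,0,0],[0,-0.25,0.25],0],[[0,0,0],[0,0,0.25],0],[[0,0,0],[0,0,0],0],[[0,0,0],[0,0,0],0]]' && python3 -m crank '[[[0,0,0],[0,0,0],7.5],[[0,0,0],[0,0,0],7.5],[[0,0,0],[0,0,0],7.5],[[0,0,0],[0,0,0],7.5],[[0,0,0],[0,0,0],7.5],[[0,0,0],[0,0,0],7.5],[[0,0,0],[0,0,-1],7.5],[[0,0,0],[0,0,-3],7.5],[[0,0,0],[0,0,-4],7.5],[[0,0,0],[0,0,-4],9.3],[[0,0,0],[0,0,-4],9.3],[[0,0,0],[0,0,-4],9.3]]'
```

```text
clock: 29.3
tool_pos: [0.5851, 0.3698, 0.0394]
tool_rot: [2.223, 2.219, 0.003]
ft_force: [-0.6, 0.2, 3.4]
opening: 0.552
grasp_force: 30.0
clock: 30.3
tool_pos: [0.5842, 0.3693, 0.2411]
tool_rot: [2.223, 2.219, 0.001]
ft_force: [0.5, -0.4, -0.3]
opening: 0.969
grasp_force: 0.0
```

```bash
python3 -m crank '[[[0,0,0],[-3,0,0],9.3],[[0,0,0],[-4.1,0,0],9.3],[[0,0,0],[-4.1,0,0],9.3],[[0,0,0],[-4.1,0.1,0],9.3],[[0,0,0],[-4.1,0.1,0],9.3],[[0,0,0],[-4.1,0.1,0],9.3],[[0,0,0],[-4.1,0.1,0],9.3],[[0,0,0],[-4.1,0.1,0],9.3],[[0,0,0],[-4.1,0.1,0],9.3],[[0,0,0],[-4.1,0.1,0],9.3],[[0,0,0],[-4.1,0.1,0],9.3],[[0,0,0],[-4.1,0.1,0],9.3],[[0,0,0],[-4.1,0.1,0],9.3],[[0,0,0],[-4.1,0.1,0],9.3],[[0,0,0],[-4.1,0.1,0],9.3],[[0,0,0],[-4.1,0,0],9.3],[[0,0,0],[-4.1,0,0],9.3],[[0,0,0],[-2.2,0,0],9.3],[[0,0,0],[0,0,0],9.3],[[0,0,0],[0,0,0],9.3]]'
python3 - <<'E'
from h import *
np.set_printoptions(precision=4,suppress=True)
T=pose();print(T[:3,3])
for n in ['wrist','side']:
  im=ctrl.get_image(n).astype(int);m=((im[...,2]>120)&(im[...,1]<70)&(im[...,0]<70)).astype(np.uint8)
  k,_,st,c=cv2.connectedComponentsWithStats(m);
  for i in range(1,k):
    if st[i,4]>40: print(n,st[i],c[i],p2w(n,[c[i]],.108,T))
E
```

```text
clock: 31.97
tool_pos: [0.5945, -0.34, 0.2382]
tool_rot: [-2.226, -2.216, -0.0]
ft_force: [-0.5, 0.0, 0.5]
opening: 0.998
grasp_force: 0.0
[ 0.5945 -0.34    0.2382]
wrist [532 115  10  11  83] [536.759  119.9036] [[ 0.7728 -0.2408  0.108 ]]
wrist [515 135  10  11  82] [519.2561 139.6098] [[ 0.7597 -0.2568  0.108 ]]
wrist [530 186   9  10  69] [533.8986 190.5362] [[ 0.7787 -0.2996  0.108 ]]
wrist [306 219  39  34 944] [325.1886 236.1928] [[ 0.5957 -0.34    0.108 ]]
wrist [496 222  10  10  72] [499.9583 226.6528] [[ 0.7522 -0.3319  0.108 ]]
side [366 307  14  12 136] [372.4412 312.5147] [[ 0.5964 -0.341   0.108 ]]
side [201 459  40  13 408] [219.2328 464.598 ] [[ 0.3208 -0.6833  0.108 ]]
```

The red cap measures (0.596, -0.340) from both cameras, directly under the tool. Descend, then grip.

```bash
python3 -m crank '[[[0,0,0],[0,0.15,4],9.3],[[0,0,0],[0,0,4],9.3],[[0,0,0],[0,0,4],9.3],[[0,0,0],[0,0,3],9.3],[[0,0,0],[0,0,2.3],9.3],[[0,0,0],[0,0,1.5],9.3],[[0,0,0],[0,0,0.8],9.3],[[0,0,0],[0,0,0],9.3],[[0,0,0],[0,0,0],9.3]]' && python3 -m crank '[[[0,0,0],[0,0,0],0],[[0,0,0],[0,0,0],0],[[0,0,0],[0,0,0],0],[[0,0,0],[0,0,0],0],[[0,0,0],[0,0,0],0],[[0,0,0],[0,0,0],0],[[0,0,0],[0,0,0],0],[[0,0,0],[0,0,0],0],[[0,0,0],[0,0,0],0],[[0,0,0],[0,0,0],0]]'
```

```text
clock: 32.82
tool_pos: [0.5973, -0.3377, 0.0431]
tool_rot: [2.222, 2.22, 0.0]
ft_force: [0.1, -0.0, 0.7]
opening: 1.0
grasp_force: 0.0
clock: 33.65
tool_pos: [0.5968, -0.3388, 0.0424]
tool_rot: [2.223, 2.219, 0.0]
ft_force: [-0.2, 0.8, 2.4]
opening: 0.593
grasp_force: 29.9
```

```bash
python3 -m crank '[[[0,0,0],[0,0,-1],0],[[0,0,0],[0,0,-3],0],[[0,0,0],[0,0,-4],0],[[0,0,0],[0,0,-4],0],[[0,0,0],[0,0,-4],0],[[0,0,0],[0,0,-3],0]]' && python3 -m crank '[[[0,0,0],[2,0,0],0],[[0,0,0],[4,-0.1,0],0],[[0,0,0],[4,-0.1,0],0],[[0,0,0],[4,-0.1,0],0],[[0,0,0],[4,-0.1,0],0],[[0,0,0],[4,-0.1,0],0],[[0,0,0],[4,-0.1,0],0],[[0,0,0],[4,-0.1,0],0],[[0,0,0],[4,-0.1,0],0],[[0,0,0],[4,-0.1,0],0],[[0,0,0],[4,-0.1,0],0],[[0,0,0],[4,-0.1,0],0],[[0,0,0],[4,0,0],0],[[0,0,0],[4,0,0],0],[[0,0,0],[4,0,0],0],[[0,0,0],[3.5,0,0],0],[[0,0,0],[1.4,0,0],0],[[0,0,0],[0,0,0],0],[[0,0,0],[0,0,0],0]]'
```

```text
clock: 34.15
tool_pos: [0.5968, -0.3387, 0.2363]
tool_rot: [2.222, 2.217, 0.0]
ft_force: [0.8, -0.8, -2.7]
opening: 0.59
grasp_force: 29.9
clock: 35.73
tool_pos: [0.5863, 0.2906, 0.2318]
tool_rot: [2.222, 2.221, -0.003]
ft_force: [0.9, -0.9, -3.1]
opening: 0.592
grasp_force: 29.9
```

```bash
python3 -m crank '[[[0,0,0],[0,0,3],0],[[0,0,0],[0,0,4],0],[[0,0,0],[0,0,4],0],[[0,0,0],[0,0,3],0],[[0,0,0],[0,0,2],0],[[0,0,0],[0,0,1.3],0],[[0,0,0],[0,0,0.7],0],[[0,0,0],[0,0,0],0],[[0,0,0],[0,0,0],0]]'
```

```text
clock: 36.48
tool_pos: [0.5875, 0.2893, 0.0528]
tool_rot: [2.225, 2.217, 0.0]
ft_force: [-0.4, 0.1, -2.3]
opening: 0.593
grasp_force: 29.9
```

```bash
python3 -m crank '[[[0,0,0],[0,-0.1,0.3],0],[[0,0,0],[0,0,0.3],0],[[0,0,0],[0,0,0.1],0],[[0,0,0],[0,0,0],0]]' && python3 -m crank '[[[0,0,0],[0,0,0],7.8],[[0,0,0],[0,0,0],7.8],[[0,0,0],[0,0,0],7.8],[[0,0,0],[0,0,0],7.8],[[0,0,0],[0,0,0],7.8],[[0,0,0],[0,0,0],7.8],[[0,0,0],[0,0,-1],7.8],[[0,0,0],[0,0,-3],7.8],[[0,0,0],[0,0,-4],7.8],[[0,0,0],[0,0,-4],7.8],[[0,0,0],[0,0,-4],7.8],[[0,0,0],[0,0,-4],7.8]]'
```

```text
clock: 36.82
tool_pos: [0.5865, 0.2905, 0.0464]
tool_rot: [2.223, 2.219, 0.002]
ft_force: [-1.2, -0.5, 2.8]
opening: 0.589
grasp_force: 29.9
clock: 37.82
tool_pos: [0.5855, 0.2903, 0.2481]
tool_rot: [2.223, 2.219, 0.001]
ft_force: [1.7, 0.6, 0.9]
opening: 0.838
grasp_force: 0.0
```

All placed. I've used up the views, so the lanes, cap and bystanders get a numeric check from above the column tray.

```bash
python3 -m crank '[[[0,0,0],[-3,-1,-1],7.8],[[0,0,0],[-3.5,-1,-1],7.8],[[0,0,0],[-3.5,-1,-1],7.8],[[0,0,0],[-3.5,-1,-1],7.8],[[0,0,0],[-3.5,-1,-1],7.8],[[0,0,0],[-3,-0.5,-1],7.8],[[0,0,0],[0,0,0],7.8],[[0,0,0],[0,0,0],7.8]]'
cat > chk.py <<'E'
from h import *
np.set_printoptions(precision=3,suppress=True)
T=pose();im=ctrl.get_image('wrist');cv2.imwrite('pics/fin.png',im);sd=ctrl.get_image('side');cv2.imwrite('pics/fins.png',sd);ctr=np.array([.536,.060]);a=np.radians(1.8);Rt=np.array([[np.cos(a),-np.sin(a)],[np.sin(a),np.cos(a)]])
# rectify the tray to 1 px/mm in its own frame, at z=10 mm
g=np.array([[x,y] for y in range(-82,83) for x in range(-104,105)])/1000.
X=np.c_[g@Rt.T+ctr,np.full(len(g),.01)]
uv=w2p('wrist',X,T).astype(np.float32).reshape(165,209,2)
r=cv2.remap(im,uv[...,0],uv[...,1],cv2.INTER_LINEAR);cv2.imwrite('pics/rect.png',r)
gr=cv2.cvtColor(r,cv2.COLOR_BGR2GRAY).astype(float);print('grey pct',np.percentile(gr,[5,25,50,75,90,97]))
for lo,hi in((-74,-6),(6,74)):
  s=gr[lo+82:hi+82,8:200];m=(s>np.median(s)+35).astype(np.uint8)
  k,_,st,c=cv2.connectedComponentsWithStats(m)
  for i in np.argsort(-st[1:,4])[:4]+1: print('lane',lo,'x',st[i,0]-96,st[i,0]+st[i,2]-96,'y',st[i,1]+lo,st[i,1]+st[i,3]+lo,'area',st[i,4])
def blob(im,n,f,z):
  k,_,st,c=cv2.connectedComponentsWithStats(f(im.astype(int)).astype(np.uint8))
  for i in range(1,k):
    if st[i,4]>60: print(n,st[i,4],c[i],p2w(n,[c[i]],z,T)[0])
red=lambda m:(m[...,2]>110)&(m[...,1]<70)&(m[...,0]<70)
blue=lambda m:(m[...,0]>110)&(m[...,1]<90)&(m[...,2]<60)
for n,i in(('wrist',im),('side',sd)): print('red');blob(i,n,red,.113);print('blue');blob(i,n,blue,.122)
E
python3 chk.py
```

```text
clock: 38.48
tool_pos: [0.5307, 0.0892, 0.3068]
tool_rot: [2.226, 2.214, 0.003]
ft_force: [0.4, -0.1, 0.0]
opening: 0.837
grasp_force: 0.0
grey pct [ 58. 134. 139. 144. 169. 241.]
lane -74 x -81 45 y -54 -24 area 1511
lane 6 x -84 87 y 31 46 area 1817
red
wrist 822 [379.734  11.819] [0.585 0.29  0.113]
blue
wrist 215 [387.809 378.721] [ 0.607 -0.101  0.122]
red
side 415 [219.263 464.47 ] [ 0.322 -0.685  0.113]
blue
side 108 [376.157 232.148] [ 0.608 -0.096  0.122]
```

Wrench lies at (-18, -39) mm and the column at (+2, +38) mm in the tray frame. The white cap is at (0.585, 0.290), and the brown bottle has not moved.

```bash
python3 -c "
from cell import ctrl
print(ctrl.hand_in())"
```

```text
the job is handed in; nothing more can be done
None
```

I filled both kits and handed the job in at about 39 s; no verdict came back, the wrench, column, bottle cap and brown bottle checked out in the final images, and the beaker and timer got no final close-up.

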